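Find out whether the slide drawer is caught, free it, and hold it open

ROBOT

A 7-joint arm with a two-finger parallel gripper is mounted at the origin on the work surface; the furniture and walls round the work are solid. World frame = base frame: x ahead of the robot, y to its left, z up, the work surface at z = 0. Lengths are in mm, angles in rad, forces in N, time in s.
With the tool pointing down it reaches from about 425 to 825 mm from the base axis. Payload 3.6 kg.
Tool frame: the origin (TCP) lies at the very end of the fingers, on their centre line; the grasp point (between the pads) lies 19 mm behind it (tcp_to_grasp is the distance from the TCP to the grasp point, in mm); z points along the fingers, y is the line along which they close (so a half turn about z gives the same grasp; the last joint's range is limited). The gripper opens to 93 mm and grips with 3 to 60 N. Pads are 15 mm wide; open, the fingers measure 128 mm over their backs; the gripper's body (75 mm by 188 mm) begins 65 mm behind the grasp point.
Start: joints at [1.192, 0.615, -0.013, 1.423, 0.008, 1.103, -0.04], TCP at [224.602, -609.931, 218.64] pointing down, gripper open.
Joint ranges: [-3.12, 3.12], [-0.3, 2.06], [-1.34, 1.32], [0.26, 2.42], [-1.36, 4.5], [0.01, 1.98], [-2.84, 2.84]. Speed limits (rad/s): [2.79, 2.79, 3.14, 3.14, 3.14, 3.14, 3.14].

INTERFACE

Orientations are given as a unit quaternion [x, y, z, w].
In Python, from station import move_to, movel, goto_joints, release, clamp, pause, inverse_kinematics, read_camera, camera_params, MotionError, sign_off, get_clock, get_joints, get_qd, get_effort, get_ee_pos, get_orientation, get_wrist_force, get_torque, get_opening, get_grasp_force, tcp_to_grasp gives the robot as it stands. The module is installed in compiled form; this text tells all that it offers. Calls block until the motion is done:
- move_to(position, orientation): joint-space move of the TCP to a pose.
- movel(position, feed=150, frame=None, max_force=None): straight line of the TCP; frame=None keeps the orientation; feed is the mean speed in mm/s. With max_force (N) it stops when the force on the tool has changed by that much, and returns True; else False.
- goto_joints(angles): joint-space move.
- release() and clamp(): open the fingers fully, or close them until they stop; the grip force is fixed at half the most.
- pause(seconds).
- inverse_kinematics(position, orientation): joint angles nearest the present ones, or None.
- read_camera(name): name is "side" or "top"; returns the picture (420x560x3 uint8, red, green, blue); there is no depth.
- camera_params(name): a dict with "intrinsics" (3x3 intrinsics, pixels), "dist" ([k1, k2, p1, p2, k3] as OpenCV has them; the pictures are not rectified), "rvec" (rotation vector, rad) and "tvec" (3), from world to camera coordinates, as OpenCV has them. Camera axes: x right, y down, z forward; pixel columns grow to the right and rows downward; lengths in mm; the calibration is good to about 2 mm. A picture is of the moment at which its call begins. camera_params takes no time and is no camera call.
A pose or a line that the arm cannot do raises MotionError and nothing moves.
- sign_off(): hands the job in; it is judged then, once.
Readings, each from a call of its own:
- get_clock(): time.
- get_joints(): joint angles.
- get_qd(): joint speeds.
- get_effort(): joint torques, N m.
- get_ee_pos(): TCP position.
- get_orientation(): TCP orientation.
- get_wrist_force(): force on the tool from outside, world axes, zero at the start.
- get_torque(): the same for the moment, N m.
- get_opening(): opening from 0.0 (shut) to 1.0 (fully open).
- get_grasp_force(): force on a finger pad.
Only numpy, scipy, OpenCV 4.12 (cv2) and the standard library are available. Lean on these libraries where they do the work, as an engineer would, in place of code of your own. Each camera call takes 0.05 s, during which the arm holds its last target. There are 200 camera calls.

TASK

Before touching the catch of the small grey slide cabinet on the bench, tug the drawer's sprung pull to learn whether the drawer is caught: draw the pull out about 10 mm against its spring or until the drawer itself comes along, but never drag the pull near the end of its spring. If the drawer is caught, ease off and slide the upright knob on the cabinet's top along its track toward the end nearer the robot until the catch is clear; then draw the drawer about 50 mm open by its pull. The drawer springs shut by itself, so finish while still holding it open there by the pull, and leave the small white-capped vial, the flat cover-glass box and the dish nearby undisturbed.

Things in the scene. Friction and masses are not known exactly. Their poses are not given: they have to be found in the camera images.
- case: Fixed grey slide cabinet, 120 mm deep (its x), 110 wide (y), 66 high. Origin: centre of its underside, on the bench; +x points to its closed back, so the drawer opens along -x; z up. A sliding catch on its flat top near the front; in its front a drawer with a paddle-shaped pull on a rod. Bolted flanges 3 mm high stand out 12 mm on both flanks.
- drawer (a joint): How far the drawer is out along the cabinet's -x, m: 0 shut, 0.075 at its stop. A weak spring draws it shut: 2 N when shut, 3 N at 50 mm, plus 0.3 N friction. When caught it moves only about 3 mm, until a lug on top of its front meets the catch's tongue.
- pull (a joint): How far the sprung pull is drawn out of the drawer front along the cabinet's -x, m: 0 at rest, 0.022 at the end of its spring. It starts to move at 2 N, then takes 0.5 N per mm (7 N at 10 mm, where a dark ring on the rod reaches the sleeve's end). With the drawer free it gives only 0 to 3 mm before the drawer follows.
- pull_grip (a point): Grip point on the pull, an upright dark steel paddle 10 mm thick (cabinet x), 36 wide (y), from 14 to 80 mm above the bench; this point is at 64 mm, mid thickness and width; cabinet's axes; moves with drawer and pull. All shut, it lies 65 mm before the front face. Its rod and sleeve stay below 36 mm; above, the gap behind it is free for a finger except the tongue, 11 mm off the face.
- catch_knob (a point): Centre (85 mm up) of the catch's upright round steel knob: 16 mm diameter from 77 to 95 mm above the bench, 14 mm behind the front face. It slides along the cabinet's y only, from 15 mm at -y of the middle (fully caught) to 15 mm at +y (released, stop, nearer the robot); takes 1.2 N, stays where left. Its 12 mm tongue blocks a 16 mm lug at y = -15 mm. Starts anywhere: caught or free.
- vial: Bystander: upright vial with white cap, 24 mm in diameter, 32 mm high; origin at the centre of its underside.
- cover_glass_box: Bystander: flat box 34x34x16 mm; origin at the centre of its underside.
- spare_dish: Bystander: covered dish 60 mm in diameter, 14 mm high; origin at the centre of its underside.

How it is judged (in metres and radians):
On the way:
1. with the catch still as it was found (within 3 mm), the pull is tugged out at least 6 mm, or the drawer comes out at least 8 mm (distance of catch_knob from where it was at the start of the episode below 0.003 m and (value of joint pull above 0.006 m or value of joint drawer above 0.008 m)), for 0.1 s.
At the end, for the whole second after the job is handed in: The drawer is 38 to 62 mm open and still, with the fingers holding its pull (contact force over 1 N) (value of joint drawer between 0.038 and 0.062 m and velocity of joint drawer between -0.01 and 0.01 m/s and contact force between the fingers and pull above 1 N); the arm keeps its last pose, push and grip.
It fails at once if the pull is dragged out more than 18 mm, near the end of its spring (value of joint pull above 0.018 m).
It fails at once if the vial, the cover-glass box or the dish is moved more than 25 mm or tipped (distance of any of vial, cover_glass_box, spare_dish from where it was at the start of the episode above 0.025 m or angle between vial's own z axis and vertical above 0.5 rad).
It also fails if it takes over 64 s, if anything falls off the work surface, if the arm or the gripper's body presses on something with over 40 N, if the wrist force passes 120 N, or if a joint passes its speed limit or range.

## Working session

There is one attempt and no reset: what is moved stays moved. The work goes in short steps, each a Python script; the robot and the scene stay as the last script left them, time stands still between calls to the robot, and variables do not carry over. Pictures are saved under pics/ and viewed, at most 10 in all, crops included, and the job is handed in when it is done.

```bash
mkdir -p pics; python3 - <<'E'
from station import *
import cv2
for n in("top","side"):
    im=read_camera(n); cv2.imwrite(f"pics/{n}0.png",cv2.resize(im[:,:,::-1],(800,600),interpolation=cv2.INTER_CUBIC)); p=camera_params(n);print(n,p)
    cv2.imwrite(f"pics/{n}_raw.png",im[:,:,::-1])
print(get_clock(),get_orientation(),tcp_to_grasp)
E
```

```text
top {'intrinsics': array([[465.23917203,   0.        , 278.07101805],
       [  0.        , 465.23917203, 217.28348316],
       [  0.        ,   0.        ,   1.        ]]), 'dist': array([-0.08385795,  0.        ,  0.        ,  0.        ,  0.        ]), 'rvec': array([ 2.17459894, -2.17043943,  0.08880903]), 'tvec': array([-135.23857689,  526.42732952,  903.12015822])}
side {'intrinsics': array([[521.50793813,   0.        , 278.09801292],
       [  0.        , 521.50793813, 208.6670259 ],
       [  0.        ,   0.        ,   1.        ]]), 'dist': array([-0.03148622,  0.        ,  0.        ,  0.        ,  0.        ]), 'rvec': array([ 0.67680186, -2.3291199 ,  1.49693414]), 'tvec': array([343.14520344, 238.86634019, 710.91082851])}
0.1 [ 9.84474038e-01  1.75526580e-01 -2.05751588e-04 -1.11585095e-03] 18.8
```

View pics/top0.png

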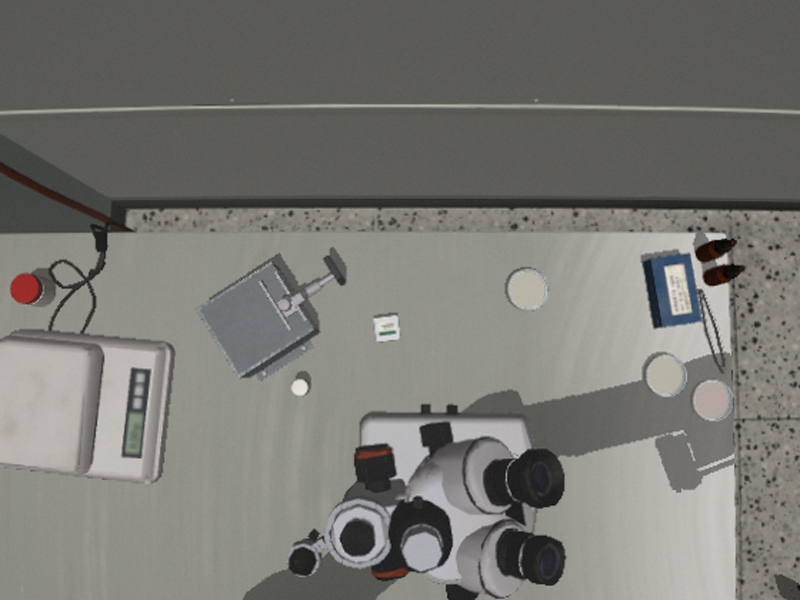

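View pics/side0.png

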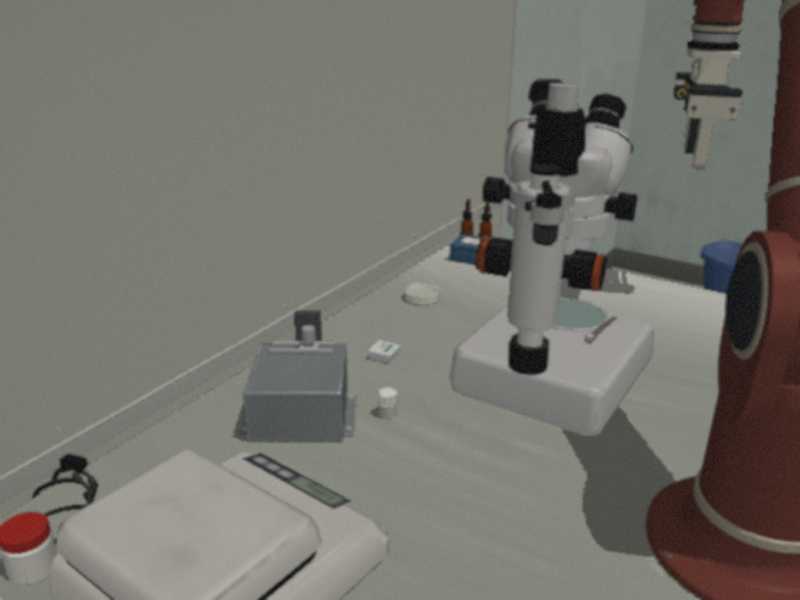

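The top view shows the cabinet at about (258,317), the paddle at (335,266), the knob at (290,303), the vial at (300,384), the box at (386,328) and the dish at (527,289), all in 800x600 pixels. I'll enlarge the cabinet next.

```bash
python3 - <<'E'
import cv2
im=cv2.imread("pics/top_raw.png")
cv2.imwrite("pics/topc.png",cv2.resize(im[165:285,130:290],(800,600),interpolation=cv2.INTER_CUBIC))
E
```

```text
(no output)
```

View pics/topc.png

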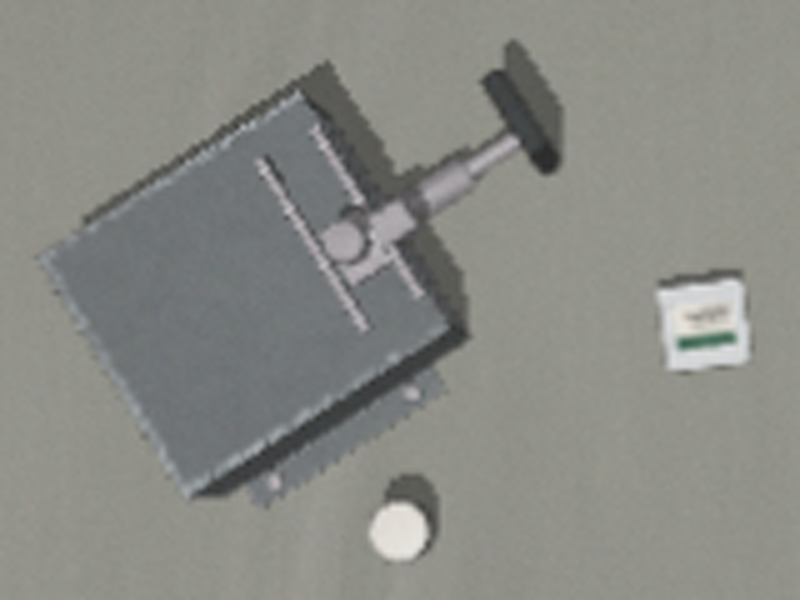

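The enlarged crop shows these positions:
- **Top corners:** (302,93), (42,258), (190,495) and (450,324).
- **Knob top:** (347,240).
- **Paddle top:** runs from (495,78) to (547,165).
- **Vial cap:** (399,531).
- **Box:** (704,322).

```bash
cat > h.py <<'E'
import numpy as np,cv2
from scipy.spatial.transform import Rotation as R
from station import *
def bp(name,uv,z):
    p=camera_params(name);Rm=cv2.Rodrigues(p["rvec"])[0]
    n=cv2.undistortPoints(np.array([[uv]],float),p["intrinsics"],p["dist"])[0,0]
    d=Rm.T@[n[0],n[1],1];c=-Rm.T@p["tvec"]
    return c+d*(z-c[2])/d[2]
def proj(name,P):
    p=camera_params(name);return cv2.projectPoints(np.array(P,float).reshape(-1,3),p["rvec"],p["tvec"],p["intrinsics"],p["dist"])[0][:,0]
E
python3 - <<'E'
from h import *
f=lambda u,v,z:bp("top",((u+.5)/5-.5+130,(v+.5)/5-.5+165),z)
C=np.array([f(302,93,66),f(42,258,66),f(190,495,66),f(450,324,66)])[:,:2]
L=np.array([[-60,-55],[60,-55],[60,55],[-60,55]])
c=C.mean(0);H=L.T@(C-c);yaw=np.arctan2(H[0,1]-H[1,0],H[0,0]+H[1,1])
Rz=np.array([[np.cos(yaw),-np.sin(yaw)],[np.sin(yaw),np.cos(yaw)]])
print("c",c,"yaw",np.degrees(yaw),"res",C-c-L@Rz.T)
loc=lambda q:(q[:2]-c)@Rz
k=f(347,240,95);print("knob",k,loc(k))
for u,v in((495,78),(547,165),(521,121)):
    q=f(u,v,80);print("paddle",q,loc(q))
for n,q in(("vial",f(399,531,32)),("box",f(704,322,16)),("dish",bp("top",(527*.7,289*.7),14))):print(n,q,loc(q))
g=Rz@[-125,0]+c;print("grip",g)
for a in np.arange(0,360,30):
    o=R.from_euler('z',a,degrees=True)*R.from_euler('x',180,degrees=True)
    print(a,inverse_kinematics([g[0],g[1],45],o.as_quat()) is not None,end=' ')
s=[proj("side",[*(c+Rz@l),66])[0]/.7 for l in L];print(s)
E
```

```text
c [511.69039166  54.87962057] yaw 123.23606022547403 res [[-2.32495274 -0.19555953]
 [-0.30453399 -1.24951002]
 [ 1.61345469 -0.35911769]
 [ 1.01603204  1.80418724]]
knob [528.69819323  11.0227273   95.        ] [-46.00456367   9.81185626]
paddle [591.6281338  -41.23704708  80.        ] [-124.20691483  -14.1809283 ]
paddle [558.57361833 -61.22809226  80.        ] [-122.81097432   24.42340086]
paddle [575.2534457  -51.25505173  80.        ] [-123.61137085    5.00594624]
vial [ 4.20425729e+02 -2.38290474e-02  3.20000000e+01] [  4.09890857 106.42756388]
box [ 503.73672357 -118.87987391   16.        ] [-140.97651043  101.88840104]
dish [ 558.15207253 -317.52433907   14.        ] [-336.95111518  165.24933561]
grip [580.2016103  -49.67282044]
0 True 30 True 60 True 90 True 120 True 150 True 180 True 210 True 240 True 270 True 300 True 330 True [array([258.47685805, 342.32106361]), array([242.56617913, 393.00630511]), array([341.15861262, 392.83339419]), array([345.68557775, 342.24400331])]
```

```bash
cat >> h.py <<'E'
yaw=np.radians(123.236);c=np.array([511.7,54.9])
Rz=np.array([[np.cos(yaw),-np.sin(yaw)],[np.sin(yaw),np.cos(yaw)]])
def W(x,y,z): return [*(c+Rz@[x,y]),z]
def loc(p): return (np.array(p[:2])-c)@Rz
def fl(): return Rz.T@np.array(get_wrist_force())[:2]   # force in cabinet x,y
def quat(deg): return (R.from_euler('z',deg,degrees=True)*R.from_euler('x',180,degrees=True)).as_quat()
E
python3 - <<'E'
from h import *
from scipy.optimize import least_squares
for z in(0,150): print("bench edge/wall",bp("top",(335*.7,233*.7),z),bp("top",(335*.7,203*.7),z),bp("top",(335*.7,107*.7),z))
for t in((421,548),(358,533)):
  for s in((563,90),(539,185)):
    r=least_squares(lambda P:np.r_[proj("top",P)[0]/.7-t,proj("side",P)[0]/.7-s],[330,-150,200]);print("scope",t,s,r.x,r.cost)
q0=np.array(get_joints())
for deg in(123.2,-56.8,33.2,213.2):   # tool y = cabinet y for 123/-57 
    for z in(420,330,48):
        q=inverse_kinematics(W(-95,0,z),quat(deg));print(deg,z,None if q is None else np.round(q,2))
for z in(300,350,420):print(z,inverse_kinematics([224.6,-609.9,z],get_orientation()) is not None)
E
```

```text
bench edge/wall [641.00759414 -43.76371876   0.        ] [685.38673535 -43.19846595   0.        ] [831.2922224  -41.11881627   0.        ]
bench edge/wall [609.82602402 -59.18350773 150.        ] [647.16310912 -58.7079489  150.        ] [769.91639904 -56.95829682 150.        ]
scope (421, 548) (563, 90) [ 294.53872099 -157.45015576  379.44641957] 1.1913391975540601
scope (421, 548) (539, 185) [ 284.78419097 -153.1373947   277.98907147] 382.44530487887783
scope (358, 533) (563, 90) [ 296.71585938 -109.55814094  383.00891902] 305.26085959638436
scope (358, 533) (539, 185) [286.60634945 -97.8280043  287.75852095] 2.4324480651728013
123.2 420 [ 0.42  0.42 -0.69  1.29  0.26  1.53  0.34]
123.2 330 [ 0.41  0.45 -0.65  1.48  0.28  1.3   0.32]
123.2 48 [ 0.3   0.75 -0.47  1.84  0.51  0.68  0.11]
-56.8 420 [ 0.02  0.36 -0.02  1.3   0.01  1.48 -2.56]
-56.8 330 [-0.03  0.39  0.06  1.5  -0.02  1.25 -2.53]
-56.8 48 [-0.17  0.72  0.28  1.85 -0.32  0.61 -2.26]
33.2 420 [ 0.27  0.38 -0.43  1.29  0.16  1.5  -1.13]
33.2 330 [ 0.22  0.41 -0.34  1.49  0.14  1.27 -1.12]
33.2 48 [ 0.07  0.71 -0.1   1.84  0.12  0.6  -1.1 ]
213.2 420 [ 0.62  0.54 -1.15  1.28  0.49  1.61  1.71]
213.2 330 [ 0.65  0.6  -1.15  1.47  0.55  1.42  1.64]
213.2 48 [ 0.63  1.01 -1.15  1.83  1.07  1.09  1.21]
300 True
350 True
420 True
```

```bash
python3 - <<'E'
import cv2
im=cv2.imread("pics/side_raw.png")
cv2.imwrite("pics/sidec.png",cv2.resize(im[180:330,150:350],(800,600),interpolation=cv2.INTER_CUBIC))
from h import *
for x,z in((641,0),(685,0),(685,357),(760,200),(870,-750)): print(x,z,[(np.round((proj("side",[x,y,z])[0]-[150,180])*4)) for y in(150,0,-200)])
E
```

```text
641 0 [array([-132.,  448.]), array([103., 303.]), array([345., 154.])]
685 0 [array([-201.,  417.]), array([ 37., 279.]), array([283., 136.])]
685 357 [array([-327., -394.]), array([ -34., -451.]), array([ 258., -507.])]
760 200 [array([-384.,  -38.]), array([-115., -130.]), array([ 162., -225.])]
870 -750 [array([-233., 1314.]), array([ -62., 1148.]), array([129., 961.])]
```

View pics/sidec.png

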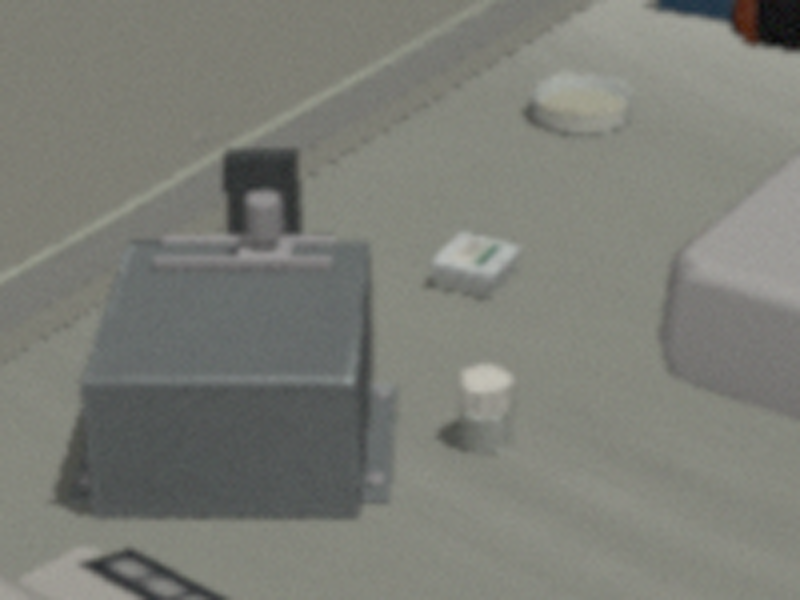

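```bash
python3 - <<'E'
from h import *
from scipy.optimize import least_squares
for z in range(-300,301,100):
    x=bp("top",(335*.7,107*.7),z)[0]
    a,b=[(proj("side",[x,y,z])[0]-[150,180])*4 for y in(0,-200)]
    print(z,round(x),"side line row at u=115:",round(a[1]+(115-a[0])*(b[1]-a[1])/(b[0]-a[0])))
L=np.array([[-60,-55],[60,-55],[60,55],[-60,55]])
top=np.array([[302,93],[42,258],[190,495],[450,324]])/5-.4+[130,165]
side=np.array([[130,243],[88,380],[360,380],[370,243]])/4-.4+[150,180]
def pts(p):
    cs,sn=np.cos(p[2]),np.sin(p[2]);return np.c_[L@np.array([[cs,sn],[-sn,cs]])+p[:2],[66]*4]
r=least_squares(lambda p:np.r_[proj("top",pts(p))-top,proj("side",pts(p))-side].ravel(),[511,55,2.15],x_scale=[1,1,.01])
print(r.x,np.degrees(r.x[2]),r.fun.reshape(-1,2).round(1).tolist())
def tri(t,s):
    t=np.array(t)/5-.4+[130,165];s=np.array(s)/4-.4+[150,180]
    q=least_squares(lambda P:np.r_[proj("top",P)[0]-t,proj("side",P)[0]-s],[530,10,90]);return q.x,q.fun.round(1)
for n,t,s in(("knob",(347,240),(263,194)),("paddle top",(521,121),(262,151))):
    P,f=tri(t,s);d=P[:2]-r.x[:2];y=r.x[2];print(n,P,f,"local",d@[[np.cos(y),-np.sin(y)],[np.sin(y),np.cos(y)]])
E
```

```text
-300 954 side line row at u=115: 356
-200 913 side line row at u=115: 271
-100 872 side line row at u=115: 176
0 831 side line row at u=115: 68
100 790 side line row at u=115: -57
200 749 side line row at u=115: -201
300 709 side line row at u=115: -370
[510.95734092  54.32477029   2.153418  ] 123.38176312995896 [[0.1, -0.8], [-0.4, 0.3], [0.2, 1.3], [1.2, 0.8], [-0.7, -0.7], [-1.1, 0.5], [-0.1, 0.3], [0.3, -0.8]]
knob [528.83113197  10.98005055  96.21699609] [-0.1 -0.1  0.2  0. ] local [-46.02826713   8.92388709]
paddle top [576.75701995 -50.23735407  79.68739793] [-0.5 -0.8  0.9  0.1] local [-123.51575192    2.58740003]
```

The wall line lies well behind the bench (x > 850), so the way is clear. The knob reads about +8 mm, so the drawer is probably free, and the tug will tell. I'll hook the paddle from behind with closed fingers.

```bash
python3 - <<'E'
from h import *
x,y,_=get_ee_pos()
movel([x,y,420],feed=200)
clamp()
q=quat(123.3)
move_to(W(-95,1,420),q)
movel(W(-95,1,100),feed=200)
f0=get_wrist_force()
hit=movel(W(-95,1,48),feed=60,max_force=6)
print(hit,get_ee_pos(),get_opening(),f0,get_wrist_force(),get_clock())
a,b=read_camera("top"),read_camera("side")
import cv2
A=cv2.resize(a[165:285,130:290],(400,300),interpolation=cv2.INTER_CUBIC);B=cv2.resize(b[165:315,150:350],(400,300),interpolation=cv2.INTER_CUBIC)
cv2.imwrite("pics/ins.png",np.hstack([A,B])[:,:,::-1])
E
```

```text
False [563.28050815 -25.00409741  48.31070393] 0.0018378600277859725 [-0.2470629  -0.12263314  0.61897173] [-0.29258117 -0.641272   -1.11297153] 7.875
```

View pics/ins.png

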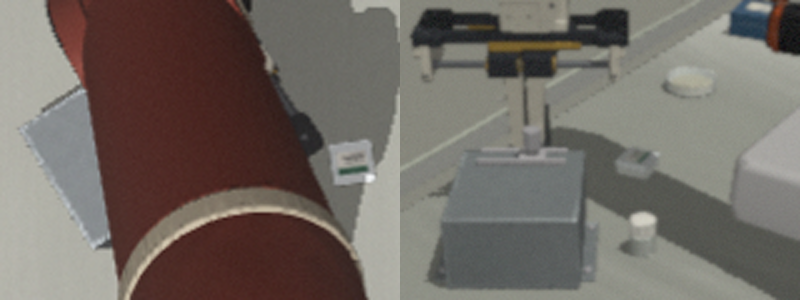

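The side half shows the closed fingers at (525,110), standing between the cabinet front and the paddle; the vial and box are untouched. Next I tug in 1 mm steps while watching the force.

```bash
python3 - <<'E'
from h import *
pause(.3);f0=np.mean([fl() for _ in range(10)],0)
con=None;log=[]
for i in range(1,46):
    movel(W(-95-i,1,48),feed=15); pause(.1)
    f=np.mean([fl() for _ in range(5)],0)-f0; x=loc(get_ee_pos())[0]
    log.append((i,round(x,1),round(f[0],1),round(f[1],1)))
    if con is None and f[0]>1.2: con=i
    if f[0]>7 or (con and i-con>=13): break
print(f0,con,log[(con or 1)-2:],get_clock())
E
```

```text
[ 1.0495004  -0.40419016] 16 [(15, np.float64(-109.3), np.float64(0.1), np.float64(-0.6)), (16, np.float64(-110.7), np.float64(1.5), np.float64(-0.7)), (17, np.float64(-112.0), np.float64(1.6), np.float64(0.4)), (18, np.float64(-113.1), np.float64(1.1), np.float64(-0.6)), (19, np.float64(-114.0), np.float64(0.8), np.float64(-0.9)), (20, np.float64(-115.0), np.float64(1.5), np.float64(0.3)), (21, np.float64(-116.0), np.float64(1.0), np.float64(0.2)), (22, np.float64(-117.0), np.float64(1.1), np.float64(-0.1)), (23, np.float64(-118.1), np.float64(-0.4), np.float64(0.3)), (24, np.float64(-119.1), np.float64(1.1), np.float64(-0.2)), (25, np.float64(-120.1), np.float64(1.5), np.float64(-0.7)), (26, np.float64(-121.1), np.float64(1.5), np.float64(-0.3)), (27, np.float64(-122.1), np.float64(1.0), np.float64(0.2)), (28, np.float64(-123.1), np.float64(1.5), np.float64(0.4)), (29, np.float64(-124.1), np.float64(1.1), np.float64(-0.0))] 18.425
```

The force stays at about 2 N over 13 mm of travel, so the drawer is coming along and is not caught. I'll keep drawing with a force guard.

```bash
python3 - <<'E'
from h import *
import cv2
for x in(-134,-144,-154,-162):
    hit=movel(W(x,1,48),feed=15,max_force=4); pause(.2)
    print(hit,loc(get_ee_pos()),np.mean([fl() for _ in range(20)],0))
    if hit: break
print(get_clock())
b=read_camera("side");a=read_camera("top")
cv2.imwrite("pics/open.png",np.hstack([cv2.resize(a[165:285,130:290],(400,300)),cv2.resize(b[165:315,150:350],(400,300),interpolation=cv2.INTER_CUBIC)])[:,:,::-1])
E
```

```text
False [-133.99104031    1.06455947] [3.55240729 0.14538984]
False [-143.96449542    1.06113349] [2.59222782 0.33336099]
False [-154.01516906    1.07009325] [2.20584663 0.58742061]
False [-162.04437729    1.1352809 ] [3.10882523 0.94849164]
22.3583
```

View pics/open.png

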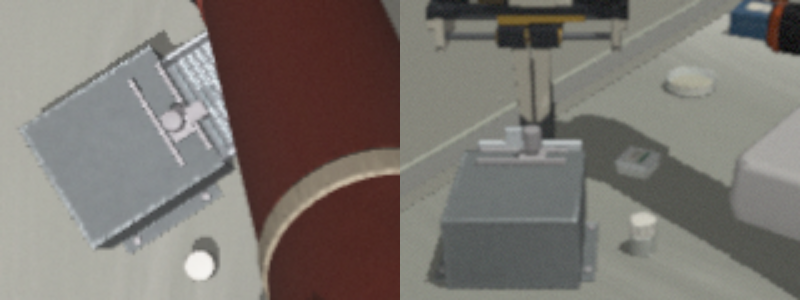

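The top half shows the drawer drawn out at (205,85), with the slides visible and the catch as it was found. The side half shows the fingers against the paddle at (535,110). By finger travel since contact the drawer is about 49 mm open, holding at about 3 N, so I'm handing in.

```bash
python3 -c "
from station import *
print(sign_off())"
```

```text
the job is handed in; nothing more can be done
None
```

The tug showed the drawer was free, so I left the catch alone; I handed in with the drawer about 49 mm open (estimated from finger travel), the closed fingers hooked behind its pull at about 3 N, and no bystander touched.

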